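Turn the key canister to the reader and seat its lid

ROBOT

A 6-joint arm with a two-finger parallel gripper is mounted at the origin on the work surface. World frame = base frame: x ahead of the robot, y to its left, z up, the work surface at z = 0. Lengths are in m, angles in rad, forces in N, time in s.
With the tool pointing down it reaches from about 0.375 to 0.9 m from the base axis. Payload 3.1 kg.
Tool frame: the origin (TCP) lies at the centre of the arm's flange, where the gripper is bolted on; the fingertips stand 173 mm ahead of it and the grasp point (between the pads) lies 155 mm ahead of it; z points along the fingers, y is the line along which they close (so a half turn about z gives the same grasp; the last joint's range is limited). The gripper opens to 85 mm and grips with 20 to 120 N. Pads are 22 mm wide; open, the fingers measure 114 mm over their backs; the gripper's body (76 mm by 85 mm) begins 54 mm behind the grasp point. The pads swing forward as they close: fully open they stand 13 mm farther back than shut.
Start: joints at [1.091, 0.527, 1.433, -0, 1.181, -0.178], TCP at [0.186, 0.597, 0.405] pointing down, gripper open.
Joint ranges: [-3.08, 3.08], [-0.75, 2.2], [0.22, 2.44], [-1.43, 4.57], [0, 2.65], [-2.85, 2.85]. Speed limits (rad/s): [2.79, 2.79, 3.14, 3.14, 3.14, 3.14].

INTERFACE

Orientations are given as a unit quaternion [x, y, z, w].
In Python, from station import * gives the robot as it stands.
- The arm moves only by the shell command python3 -m jog 'ROWS' [OPENING] [FORCE]. ROWS is a JSON object of lists of equal length, an entry for each row: "linear": the shift along the world's x, y, z in mm, a list of three; "turn": the turn about the world's z in units of 5 degrees (1.0 is 5 degrees). A call has 1 to 12 rows; each row shifts and turns the commanded pose from where the row before left it; what a row does not reach is not made up. A row lasts 1/8 s, in which the tool goes at most 62.5 mm and 10.7 degrees, less where a joint would pass 70% of its speed; a pose out of reach is approached as far as the arm can. A call is refused whole if a number of a shift passes 62.5 or a number of a turn 1, either way. A call with a gripper value outside its range is refused whole. OPENING is the opening, from 0 (shut) to 1 (fully open), set as the call begins (- or left out, the last holds). The fingers move at their own pace and stop on an object; FORCE is the grip in N (left out, the last holds). Time passes only in rows, so rows that do not move let the fingers close. It gives the time, the measured TCP pose, the force, the opening and the grip force at its end, in the units of the state.
- sense(): the state, without advancing time (a new reading comes with each control period).
- snapshot(name): name is "side" or "top"; returns the picture (480x640x3 uint8, red, green, blue); there is no depth.
- get_calibration(name): a dict with "fx", "fy", "cx", "cy" (pixels), "world_to_cam" (4x4, takes a point from world to camera coordinates). Camera axes: x right, y down, z forward; pixel columns grow to the right and rows downward; lengths in m; the calibration is good to about 2 mm. A picture is of the moment at which its call begins. get_calibration takes no time and is no camera call.
- sign_off(): hands the job in; it is judged then, once.
The state is a dict: "t": time; "q": joint angles; "qd": joint speeds; "tau": joint torques, N m; "tcp_pos": TCP position; "tool_rot": TCP orientation; "force": force on the tool from outside, world axes, zero at the start; "ft_torque": the same for the moment, N m; "finger_gap": opening from 0.0 (shut) to 1.0 (fully open); "gripper_force": force on a finger pad.
Only numpy, scipy, OpenCV 4.12 (cv2) and the standard library are available. Lean on these libraries where they do the work, as an engineer would, in place of code of your own. Each camera call takes 0.05 s, during which the arm holds its last target. There are 200 camera calls.

TASK

Check in the key canister that stands on the reader's round rubber pad: turn it until its yellow stripe squarely faces the grey reader block, and press its black lid fully home (no red showing) gently, without leaning hard on the pad. Leave it standing upright on the pad, centred, and leave the blue-striped canister, the dish, the key ring and the yellow key tag where they are.

Things in the scene. Friction and masses are not known exactly. Their poses are not given: they have to be found in the camera images.
- station: Reader station, fixed: birch plate 190 x 110 mm with a black rubber pad (80 mm across) and a grey reader block. Origin: table level under the pad's centre; z up; pad top 16 mm up. +x points from the pad's centre to the block, whose dark-windowed face is 56 mm away; block 60 mm deep, 64 wide, top 97 mm above the table: a gripping finger cannot swing past between it and the canister.
- canister: White canister, loose, 0.2 to 0.4 kg, standing on the pad. Cylinder 56 mm diameter, 92 mm tall without the lid. Origin: centre of its underside; z up its axis; +x points out through the yellow stripe (10 mm wide, along its side). Fingers turn it best gripping its upper half, below the lid.
- mark (a point): Middle of the yellow stripe, on the canister's side 45 mm above its underside.
- lid (a joint): Gap in m between the black lid's cap and the canister's rim: 0 fully home, at most 0.009. The lid slides stiffly (about 6 N), stays where left, turns with the canister; a red collar shows in the gap, and a yellow line on its top points to the stripe.
- lid_top (a point): Centre of the lid's flat top. Cap 55 mm diameter, 10 mm thick; with the lid home its top is 102 mm above the canister's underside.
- blue_canister: Bystander: like canister, with a blue stripe and its lid home; 56 mm diameter, 102 mm tall, loose. Origin: centre of underside.
- dish: Bystander: small white ceramic dish, 100 mm diameter, 30 mm high, loose. Origin: centre of underside.
- keyring: Bystander: metal ring (44 mm) with three flat brass mailbox keys reaching 70 mm from its centre, 4 mm high, loose. Origin: ring centre, underside.
- key_tag: Bystander: yellow plastic key tag 55 x 30 x 5 mm, loose. Origin: centre of underside.
Things that resemble listed ones, but are neither listed nor needed, are in the scene too. What is shaped like the station but green is not meant.

How it is judged:
At the end, for the whole second after the job is handed in: The canister stands upright (within 0.06 rad) and at rest on the pad, its axis within 12 mm of the pad's centre, its yellow stripe facing the reader block within 0.21 rad (12 degrees), and its lid home to within 1.5 mm (angle between the x axis of canister and the x axis of station, either way round below 0.21 rad and x of mark in the frame of station above 0.01 m and value of joint lid below 0.0015 m and horizontal distance between canister and station below 0.012 m and z of canister in the frame of station between 0.012 and 0.02 m and angle between canister's own z axis and vertical below 0.06 rad and linear speed of canister below 0.02 m/s); the robot touches nothing.
It fails at once if the canister is pushed down on the station with more than 60 N (contact force between canister and station above 60 N).
It fails at once if the blue canister is moved more than 30 mm (distance of blue_canister from where it was at the start of the episode above 0.03 m).
It fails at once if the dish is moved more than 30 mm (distance of dish from where it was at the start of the episode above 0.03 m).
It fails at once if the keyring is moved more than 30 mm (distance of keyring from where it was at the start of the episode above 0.03 m).
It fails at once if the key tag is moved more than 30 mm (distance of key_tag from where it was at the start of the episode above 0.03 m).
It also fails if it takes over 58 s, if anything falls off the work surface, if the arm or the gripper's body presses on something with over 40 N, if the wrist force passes 120 N, or if a joint passes its speed limit or range.

## Working session

There is one attempt and no reset: what is moved stays moved. The work goes in short steps, Python scripts to look and compute and a shell command to move; the robot and the scene stay as the last step left them, time stands still between calls to the robot, and variables do not carry over. Pictures are saved under pics/ and viewed, at most 10 in all, crops included, and the job is handed in when it is done.

```bash
mkdir -p pics
python3 - <<'E'
from station import *
import cv2
for n in("top","side"):
    cv2.imwrite(f"pics/{n}0.png",cv2.cvtColor(snapshot(n),cv2.COLOR_RGB2BGR)); print(n,get_calibration(n))
print(sense())
E
```

```text
top {'fx': 521.9025519164592, 'fy': 521.9025519164592, 'cx': 327.0348521658206, 'cy': 241.96878079052397, 'world_to_cam': array([[-0.00810492, -0.99995826,  0.00421738,  0.00159601],
       [-0.99248016,  0.00752903, -0.12217382,  0.52296642],
       [ 0.12213697, -0.00517587, -0.99249976,  1.18764179],
       [ 0.        ,  0.        ,  0.        ,  1.        ]])}
side {'fx': 602.9750506841738, 'fy': 602.9750506841738, 'cx': 319.7220964637886, 'cy': 235.28036612524517, 'world_to_cam': array([[-0.9752191 , -0.22111283, -0.00753801,  0.49653844],
       [-0.15052036,  0.68807073, -0.70986076,  0.15580215],
       [ 0.162146  , -0.69113515, -0.7043017 ,  1.05759432],
       [ 0.        ,  0.        ,  0.        ,  1.        ]])}
{'t': 0.1, 'q': array([ 1.09048000e+00,  5.28354317e-01,  1.43377940e+00,  9.17423025e-07,
        1.18139364e+00, -1.78502713e-01]), 'qd': array([-0.00111353, -0.00288847, -0.00439617,  0.00066882, -0.00050837,
        0.00058965]), 'tau': array([-1.76538297e-04, -4.43307638e+01, -1.78586215e+01, -2.47258995e-04,
        3.89643727e-03, -7.57419684e-06]), 'tcp_pos': array([0.18560931, 0.59647591, 0.40384108]), 'tool_rot': array([ 1.50334795e-01,  9.88634671e-01, -9.15206313e-04, -3.13325533e-04]), 'force': array([-0.72661314,  0.17137695, -0.38962115]), 'ft_torque': array([0.01217016, 0.02787634, 0.02670169]), 'gripper_force': 0.0, 'finger_gap': 1.0027068417537461}
```

View pics/top0.png

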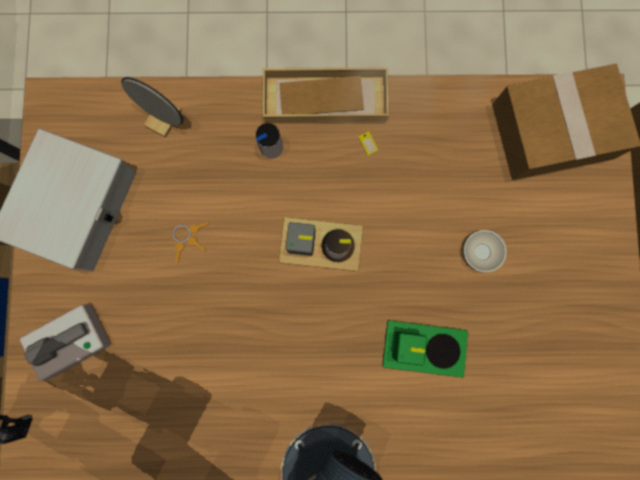

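View pics/side0.png

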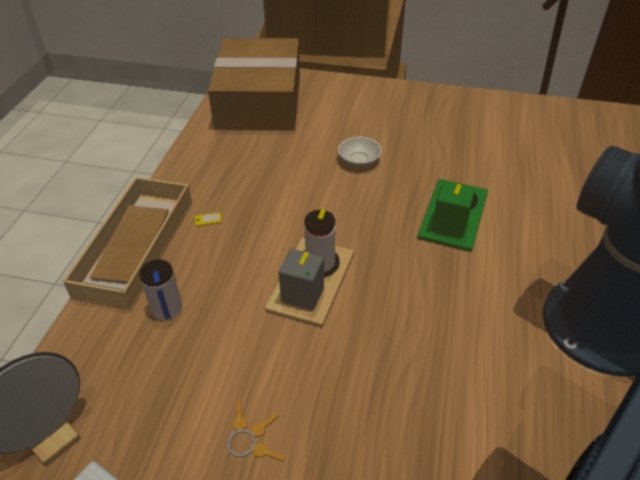

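The top view shows the station at about (321,244), the pad and canister at (338,245), and the block at (300,238) on the +y side. The lid line points right, away from the block. I'll enlarge crops of both views.

Run:
```python
import cv2,numpy as np
a=cv2.imread("pics/top0.png")[210:280,270:375]; b=cv2.imread("pics/side0.png")[200:330,260:365]
a=cv2.resize(a,None,fx=7,fy=7,interpolation=cv2.INTER_CUBIC); cv2.imwrite("pics/c1.png",a)
b=cv2.resize(b,None,fx=4.5,fy=4.5,interpolation=cv2.INTER_CUBIC); cv2.imwrite("pics/c2.png",b)
```

```text
(no output)
```

View pics/c1.png

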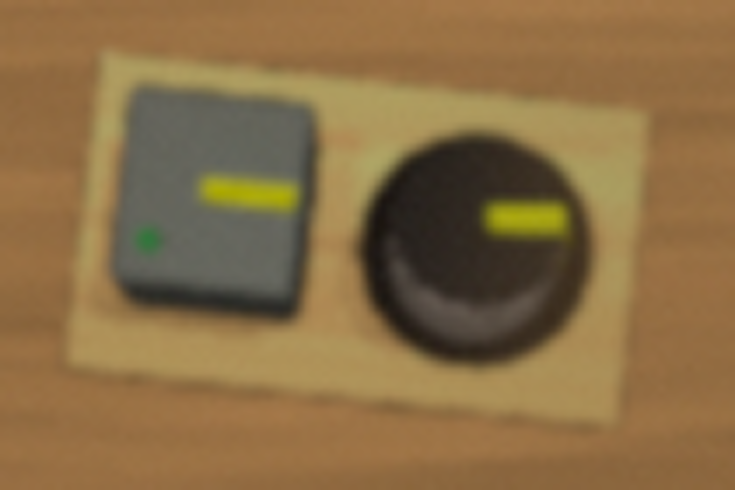

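View pics/c2.png

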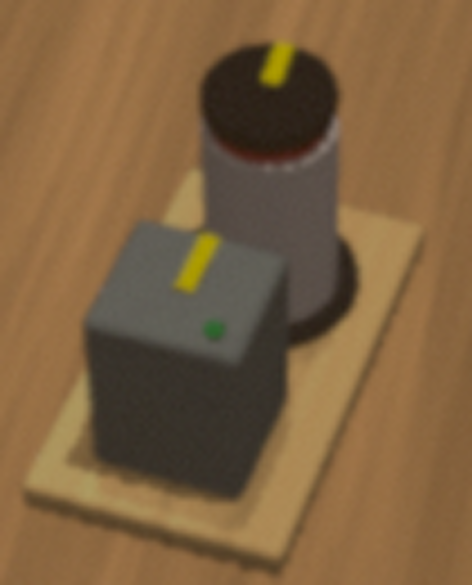

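```bash
cat > h.py <<'E'
from station import *
import numpy as np, cv2
def ray(n,u,v,z):
    c=get_calibration(n);M=c["world_to_cam"];R=M[:3,:3];o=-R.T@M[:3,3]
    d=R.T@np.array([(u-c["cx"])/c["fx"],(v-c["cy"])/c["fy"],1]);return o+d*(z-o[2])/d[2]
def proj(n,p):
    c=get_calibration(n);M=c["world_to_cam"];q=M[:3,:3]@p+M[:3,3];return np.array([c["fx"]*q[0]/q[2]+c["cx"],c["fy"]*q[1]/q[2]+c["cy"]])
E
python3 - <<'E'
from h import *
T=lambda u,v,z:ray("top",270+(u+.5)/7-.5,210+(v+.5)/7-.5,z)
S=lambda u,v,z:ray("side",260+(u+.5)/4.5-.5,200+(v+.5)/4.5-.5,z)
P=[T(u,v,.012)[:2] for u,v in((103,50),(648,110),(618,425),(68,365))]
print("plate",P,np.mean(P,0),[np.linalg.norm(P[i]-P[i-1]) for i in range(4)])
x=(P[0]+P[3]-P[1]-P[2]);print("yaw",np.degrees(np.arctan2(x[1],x[0])))
r=[T(200,190,.097),T(298,196,.097)];d=r[0]-r[1];print("readerline",r,np.degrees(np.arctan2(d[1],d[0])))
r=[S(187,290,.097),S(208,236,.097)];d=r[0]-r[1];print("readerlineS",r,np.degrees(np.arctan2(d[1],d[0])))
for z in(.12,.126):
  l=[T(485,217,z),T(570,219,z)];d=l[1]-l[0];print("lid",l,np.degrees(np.arctan2(d[1],d[0])))
  l=[S(271,84,z),S(285,42,z)];d=l[1]-l[0];print("lidS",l,np.degrees(np.arctan2(d[1],d[0])))
  print("lidcentreS",S(269,92,z), "T", T(477,245,z))
B=[T(u,v,.097)[:2] for u,v in((137,88),(313,106),(297,300),(115,275))];print("block",np.mean(B,0))
E
```

```text
plate [array([0.5869973, 0.0990281]), array([ 0.56489865, -0.08669751]), array([ 0.45753274, -0.07482372]), array([0.47926207, 0.11063824])] [0.52217269 0.01203628] [np.float64(0.10835900913172168), np.float64(0.1870356922191748), np.float64(0.10802048600310821), np.float64(0.18673056273724672)]
yaw 83.26597802257687
readerline [array([0.52717729, 0.06169881, 0.097     ]), array([0.52502939, 0.03071747, 0.097     ])] 86.03410439563613
readerlineS [array([0.52725502, 0.06061569, 0.097     ]), array([0.52617515, 0.03131688, 0.097     ])] 87.88919321853578
lid [array([ 0.51499941, -0.0277061 ,  0.12      ]), array([ 0.51417561, -0.05403022,  0.12      ])] -91.79245271774651
lidS [array([ 0.51575068, -0.03407908,  0.12      ]), array([ 0.51570411, -0.05950572,  0.12      ])] -90.10494485931439
lidcentreS [ 0.51550085 -0.02938433  0.12      ] T [ 0.50628584 -0.02513539  0.12      ]
lid [array([ 0.51424577, -0.02753768,  0.126     ]), array([ 0.51342638, -0.05372111,  0.126     ])] -91.7924527177463
lidS [array([ 0.51429331, -0.02784855,  0.126     ]), array([ 0.51424711, -0.05306881,  0.126     ])] -90.10494485931414
lidcentreS [ 0.5140455  -0.02319191  0.126     ] T [ 0.50557877 -0.02498071  0.126     ]
block [0.52652133 0.05679657]
```

The canister axis and pad centre come out at about (0.515, -0.027). The lid top is at about z 0.126, so the lid is about 8 mm up. Stripe heading is about -91° and the block direction about 84.5°, so the turn needed is about +175°. I'll do it in three grasps of about 58° each, with the fingers kept to the sides of the block.

```bash
R='{"linear":[[13.7,-26,0],[13.7,-26,0],[13.7,-26,0],[13.7,-26,0],[13.7,-26,0],[13.7,-26,0],[13.7,-26,0],[13.7,-26,0],[13.7,-26,0],[13.7,-26,0],[13.7,-26,0],[13.7,-26,0]],"turn":[-0.9,-0.9,-0.9,-0.9,-0.9,-0.9,-0.9,-0.9,-0.9,-0.9,-0.9,-0.9]}' ; :
python3 -m jog '{"linear":[[13.7,-26,0],[13.7,-26,0],[13.7,-26,0],[13.7,-26,0],[13.7,-26,0],[13.7,-26,0],[13.7,-26,0],[13.7,-26,0],[13.7,-26,0],[13.7,-26,0],[13.7,-26,0],[13.7,-26,0]],"turn":[-0.9,-0.9,-0.9,-0.9,-0.9,-0.9,-0.9,-0.9,-0.9,-0.9,-0.9,-0.9]}' 1
python3 -m jog '{"linear":[[13.7,-26,0],[13.7,-26,0],[13.7,-26,0],[13.7,-26,0],[13.7,-26,0],[13.7,-26,0],[13.7,-26,0],[13.7,-26,0],[13.7,-26,0],[13.7,-26,0],[13.7,-26,0],[13.7,-26,0]],"turn":[-0.9,-0.9,-0.9,-0.9,-0.9,-0.9,-0.9,-0.9,-0.9,-0.9,-0.9,-0.9]}'
python3 -m jog '{"linear":[[0,0,0],[0,0,0]],"turn":[0,0]}'
cat > st.py <<'E'
from h import *
s=sense();x,y,z,w=s["tool_rot"];print("t",s["t"],"tcp",s["tcp_pos"].round(4),"fingeryaw",np.degrees(np.arctan2(1-2*(x*x+z*z),2*(x*y-w*z))).round(1),"F",s["force"].round(1),"gap",s["finger_gap"],s["gripper_force"])
E
python3 st.py
```

```text
t: 1.6
tcp_pos: [0.3504, 0.2838, 0.4045]
tool_rot: [0.584, 0.812, -0.0, -0.0]
force: [-0.1, -0.2, -0.5]
finger_gap: 1.0
gripper_force: 0.0
t: 3.1
tcp_pos: [0.5147, -0.0281, 0.4044]
tool_rot: [0.889, 0.458, -0.0, -0.0]
force: [0.4, 0.4, 0.8]
finger_gap: 1.001
gripper_force: 0.0
t: 3.35
tcp_pos: [0.5139, -0.0268, 0.4043]
tool_rot: [0.888, 0.46, -0.001, -0.001]
force: [-0.2, 0.1, 0.7]
finger_gap: 0.996
gripper_force: 0.0
t 3.35 tcp [ 0.5139 -0.0268  0.4043] fingeryaw -35.3 F [-0.2  0.1  0.7] gap 0.9962982865430106 0.0
```

```bash
python3 -m jog '{"linear":[[1,0,-25],[0,0,-25],[0,0,-25],[0,0,-20],[0,0,-16],[0,0,-12],[0,0,-12],[0,0,-12],[0,0,-8],[0,0,-6],[0,0,0]],"turn":[0,0,0,0,0,0,0,0,0,0,0]}'
python3 -m jog '{"linear":[[0,0,0],[0,0,0],[0,0,0],[0,0,0],[0,0,0],[0,0,0]],"turn":[0,0,0,0,0,0]}' 0 30
python3 st.py
python3 - <<'E'
from h import *
b=snapshot("side")[190:330,240:380,::-1]
cv2.imwrite("pics/d1.png",cv2.resize(b,None,fx=4,fy=4,interpolation=cv2.INTER_CUBIC))
E
```

```text
t: 4.72
tcp_pos: [0.5155, -0.0273, 0.2433]
tool_rot: [0.888, 0.459, -0.0, -0.0]
force: [-0.4, -0.1, -0.1]
finger_gap: 0.998
gripper_force: 0.0
t: 5.48
tcp_pos: [0.5155, -0.0272, 0.2442]
tool_rot: [0.888, 0.46, 0.0, 0.0]
force: [-1.9, 1.6, 5.8]
finger_gap: 0.651
gripper_force: 31.0
t 5.475 tcp [ 0.5155 -0.0272  0.2442] fingeryaw -35.3 F [-1.9  1.6  5.8] gap 0.6514831581389368 30.983279943466187
```

View pics/d1.png

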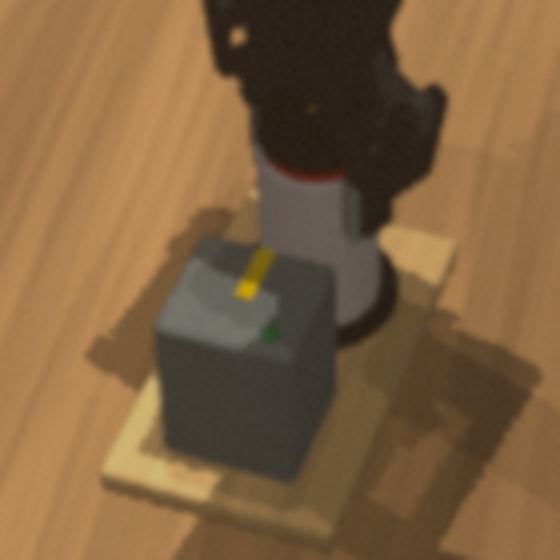

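Grip is good: opening about 55 mm, canister upright at (320,230) in the crop. Next is the first turn.

```bash
python3 -m jog '{"linear":[[0,0,0],[0,0,0],[0,0,0],[0,0,0],[0,0,0],[0,0,0],[0,0,0],[0,0,0],[0,0,0],[0,0,0],[0,0,0],[0,0,0]],"turn":[0.98,0.98,0.98,0.98,0.98,0.98,0.98,0.98,0.98,0.98,0.98,0.98]}'
python3 -m jog '{"linear":[[0,0,0],[0,0,0]],"turn":[0,0]}'
python3 st.py
python3 -m jog '{"linear":[[0,0,0],[0,0,0],[0,0,0],[0,0,0],[0,0,20],[0,0,40],[0,0,40]],"turn":[0,0,0,0,0,0,0]}' 1
python3 -m jog '{"linear":[[0,0,40],[-30,0,20],[-60,0,0],[-60,0,0],[0,0,0],[0,0,0]],"turn":[-0.98,-0.98,-0.98,-0.98,-0.98,-0.98]}'
python3 st.py
python3 - <<'E'
from h import *
a=snapshot("top")[210:280,270:375,::-1]; b=snapshot("side")[200:330,260:365,::-1]
a=cv2.resize(a,None,fx=4,fy=4,interpolation=cv2.INTER_CUBIC); b=cv2.resize(b,None,fx=3.6,fy=3.6,interpolation=cv2.INTER_CUBIC)
c=np.zeros((468,420+378,3),np.uint8);c[:280,:420]=a;c[:,420:]=b;cv2.imwrite("pics/e1.png",c)
E
```

```text
t: 7.02
tcp_pos: [0.5171, -0.0279, 0.2441]
tool_rot: [0.547, 0.837, 0.001, 0.003]
force: [2.8, -0.8, 1.0]
finger_gap: 0.653
gripper_force: 30.8
t: 7.28
tcp_pos: [0.5166, -0.0276, 0.2441]
tool_rot: [0.549, 0.836, 0.001, 0.002]
force: [3.3, -0.4, 3.3]
finger_gap: 0.649
gripper_force: 30.9
t 7.275 tcp [ 0.5166 -0.0276  0.2441] fingeryaw 23.4 F [ 3.3 -0.4  3.3] gap 0.6485731253046099 30.882516503334045
t: 8.15
tcp_pos: [0.5153, -0.0272, 0.3444]
tool_rot: [0.548, 0.836, -0.0, -0.001]
force: [0.9, -0.1, -0.2]
finger_gap: 1.004
gripper_force: 0.0
t: 8.9
tcp_pos: [0.3644, -0.027, 0.4039]
tool_rot: [0.744, 0.669, -0.0, 0.0]
force: [-0.4, 0.1, 0.4]
finger_gap: 0.999
gripper_force: 0.0
t 8.9 tcp [ 0.3644 -0.027   0.4039] fingeryaw -6.1 F [-0.4  0.1  0.4] gap 0.99882613182816 0.0
```

View pics/e1.png

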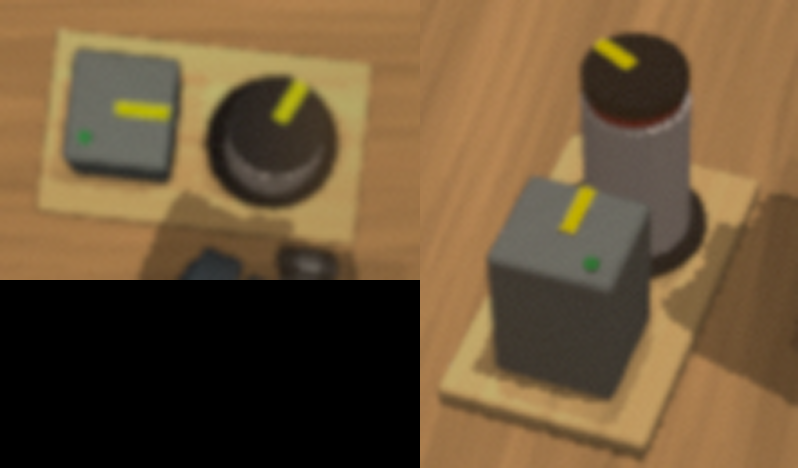

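Lid line now runs (282,118)→(300,85) in the top crop, heading about -30°, so the first turn held. The pad ring is visible, centred near (272,142).

Run:
```python
from h import *
T=lambda u,v,z:ray("top",270+(u+.5)/4-.5,210+(v+.5)/4-.5,z)
S=lambda u,v,z:ray("side",260+(u-420+.5)/3.6-.5,200+(v+.5)/3.6-.5,z)
print("pad",T(272.5,142,.016), [np.linalg.norm(T(208,142,.016)-T(337,142,.016))])
l=[T(281,119,.125),T(300,85,.125)];d=l[1]-l[0];print("lidT",l,np.degrees(np.arctan2(d[1],d[0])))
l=[S(631,65,.125),S(601,43,.125)];d=l[1]-l[0];print("lidS",l,np.degrees(np.arctan2(d[1],d[0])))
print("lidcS",S(635,77,.125))
r=[T(115,107,.097),T(170,112,.097)];d=r[0]-r[1];print(r,np.degrees(np.arctan2(d[1],d[0])))
P=[T(u,v,.012)[:2] for u,v in((60,30),(371,65),(39,208))];x=P[0]-P[1];y=P[0]-P[2];print(np.degrees(np.arctan2(x[1],x[0])),np.degrees(np.arctan2(y[1],y[0])))
```

```text
pad [ 0.51722194 -0.02788702  0.016     ] [np.float64(0.07632669994747183)]
lidT [array([ 0.51695823, -0.02979195,  0.125     ]), array([ 0.53542011, -0.04027587,  0.125     ])] -29.590898262957804
lidS [array([ 0.51762738, -0.02976633,  0.125     ]), array([ 0.53587384, -0.04225721,  0.125     ])] -34.394171607947605
lidcS [ 0.51378047 -0.02176723  0.125     ]
[array([0.52793124, 0.06118394, 0.097     ]), array([0.52491008, 0.03075755, 0.097     ])] 84.32946187066767
83.07476921563887 -6.539813164973274
```

```bash
python3 -m jog '{"linear":[[50,-0.5,0],[52,-0.5,0],[50,0,0],[0,0,-30],[0,0,-30],[0,0,-30],[0,0,-25],[0,0,-18],[0,0,-12],[0,0,-10],[0,0,-6],[0,0,0]],"turn":[-0.97,-0.97,-0.97,-0.97,-0.97,-0.97,0,0,0,0,0,0]}'
python3 -m jog '{"linear":[[0,0,0],[0,0,0],[0,0,0],[0,0,0],[0,0,0],[0,0,0]],"turn":[0,0,0,0,0,0]}' 0 30
python3 -m jog '{"linear":[[0,0,0],[0,0,0],[0,0,0],[0,0,0],[0,0,0],[0,0,0],[0,0,0],[0,0,0],[0,0,0],[0,0,0],[0,0,0],[0,0,0]],"turn":[0.97,0.97,0.97,0.97,0.97,0.97,0.97,0.97,0.97,0.97,0.97,0.97]}'
python3 -m jog '{"linear":[[0,0,0],[0,0,0]],"turn":[0,0]}'
python3 st.py
python3 -m jog '{"linear":[[0,0,0],[0,0,0],[0,0,0],[0,0,0],[0,0,20],[0,0,40],[0,0,40]],"turn":[0,0,0,0,0,0,0]}' 1
python3 -m jog '{"linear":[[0,0,0],[0,0,0],[0,0,0],[0,0,0],[0,0,0],[0,0,0],[0,0,0],[0,0,0],[0,0,0],[0,0,0],[0,0,0],[0,0,0]],"turn":[-0.97,-0.97,-0.97,-0.97,-0.97,-0.97,-0.97,-0.97,-0.97,-0.97,-0.97,-0.97]}'
python3 st.py
```

```text
t: 10.5
tcp_pos: [0.5175, -0.0282, 0.2426]
tool_rot: [0.887, 0.462, -0.0, -0.0]
force: [-0.1, -0.3, -0.7]
finger_gap: 1.002
gripper_force: 0.0
t: 11.25
tcp_pos: [0.5174, -0.0281, 0.2432]
tool_rot: [0.887, 0.462, 0.0, -0.0]
force: [-2.0, 0.5, 6.2]
finger_gap: 0.647
gripper_force: 30.1
t: 12.75
tcp_pos: [0.5191, -0.029, 0.2432]
tool_rot: [0.549, 0.836, 0.001, 0.003]
force: [0.9, -1.2, 0.9]
finger_gap: 0.651
gripper_force: 30.2
t: 13.0
tcp_pos: [0.5187, -0.0287, 0.2432]
tool_rot: [0.551, 0.834, 0.001, 0.002]
force: [1.7, -0.7, 2.1]
finger_gap: 0.645
gripper_force: 30.3
t 13.0 tcp [ 0.5187 -0.0287  0.2432] fingeryaw 23.1 F [ 1.7 -0.7  2.1] gap 0.6453996050268628 30.259222984313965
t: 13.88
tcp_pos: [0.5172, -0.0282, 0.3434]
tool_rot: [0.55, 0.835, -0.0, -0.001]
force: [0.3, -0.1, -0.1]
finger_gap: 0.997
gripper_force: 0.0
t: 15.38
tcp_pos: [0.5173, -0.0282, 0.3426]
tool_rot: [0.888, 0.461, -0.0, -0.0]
force: [-0.4, 0.6, -0.2]
finger_gap: 1.004
gripper_force: 0.0
t 15.375 tcp [ 0.5173 -0.0282  0.3426] fingeryaw -35.2 F [-0.4  0.6 -0.2] gap 1.003507514089842 0.0
```

Third turn, then clear out and look.

```bash
python3 -m jog '{"linear":[[0,0,-30],[0,0,-25],[0,0,-17],[0,0,-12],[0,0,-10],[0,0,-6],[0,0,0]],"turn":[0,0,0,0,0,0,0]}'
python3 -m jog '{"linear":[[0,0,0],[0,0,0],[0,0,0],[0,0,0],[0,0,0],[0,0,0]],"turn":[0,0,0,0,0,0]}' 0 30
python3 -m jog '{"linear":[[0,0,0],[0,0,0],[0,0,0],[0,0,0],[0,0,0],[0,0,0],[0,0,0],[0,0,0],[0,0,0],[0,0,0],[0,0,0],[0,0,0]],"turn":[0.97,0.97,0.97,0.97,0.97,0.97,0.97,0.97,0.97,0.97,0.97,0.97]}'
python3 -m jog '{"linear":[[0,0,0],[0,0,0]],"turn":[0,0]}'
python3 st.py
python3 -m jog '{"linear":[[0,0,0],[0,0,0],[0,0,0],[0,0,0],[0,0,20],[0,0,40],[0,0,40]],"turn":[0,0,0,0,0,0,0]}' 1
python3 -m jog '{"linear":[[0,0,40],[-30,0,20],[-60,0,0],[-60,0,0],[0,0,0],[0,0,0]],"turn":[0,0,0,0,0,0]}' 0
python3 st.py
python3 - <<'E'
from h import *
a=snapshot("top")[210:280,270:375,::-1]; b=snapshot("side")[200:330,260:365,::-1]
a=cv2.resize(a,None,fx=4,fy=4,interpolation=cv2.INTER_CUBIC); b=cv2.resize(b,None,fx=3.6,fy=3.6,interpolation=cv2.INTER_CUBIC)
c=np.zeros((468,420+378,3),np.uint8);c[:280,:420]=a;c[:,420:]=b;cv2.imwrite("pics/f1.png",c)
E
```

```text
t: 16.25
tcp_pos: [0.5176, -0.0282, 0.2425]
tool_rot: [0.887, 0.462, -0.0, -0.0]
force: [-0.7, -0.4, 0.6]
finger_gap: 0.996
gripper_force: 0.0
t: 17.0
tcp_pos: [0.5178, -0.0284, 0.2434]
tool_rot: [0.887, 0.462, 0.001, 0.0]
force: [0.3, -1.3, 5.9]
finger_gap: 0.647
gripper_force: 31.0
t: 18.5
tcp_pos: [0.516, -0.0276, 0.2432]
tool_rot: [0.549, 0.836, -0.001, -0.002]
force: [-3.3, 1.3, 10.3]
finger_gap: 0.649
gripper_force: 31.4
t: 18.75
tcp_pos: [0.5161, -0.0277, 0.2432]
tool_rot: [0.55, 0.835, -0.001, -0.002]
force: [-2.9, 1.6, 9.0]
finger_gap: 0.652
gripper_force: 31.4
t 18.75 tcp [ 0.5161 -0.0277  0.2432] fingeryaw 23.2 F [-2.9  1.6  9. ] gap 0.6517504865050436 31.405001878738403
t: 19.62
tcp_pos: [0.5174, -0.0283, 0.3434]
tool_rot: [0.55, 0.835, -0.0, -0.001]
force: [0.9, 0.0, -0.4]
finger_gap: 1.0
gripper_force: 0.0
t: 20.38
tcp_pos: [0.3681, -0.0285, 0.4032]
tool_rot: [0.551, 0.835, 0.0, 0.001]
force: [0.9, -1.0, 0.4]
finger_gap: 0.002
gripper_force: 0.0
t 20.375 tcp [ 0.3681 -0.0285  0.4032] fingeryaw 23.2 F [ 0.9 -1.   0.4] gap 0.0015127735834320167 0.0
```

View pics/f1.png

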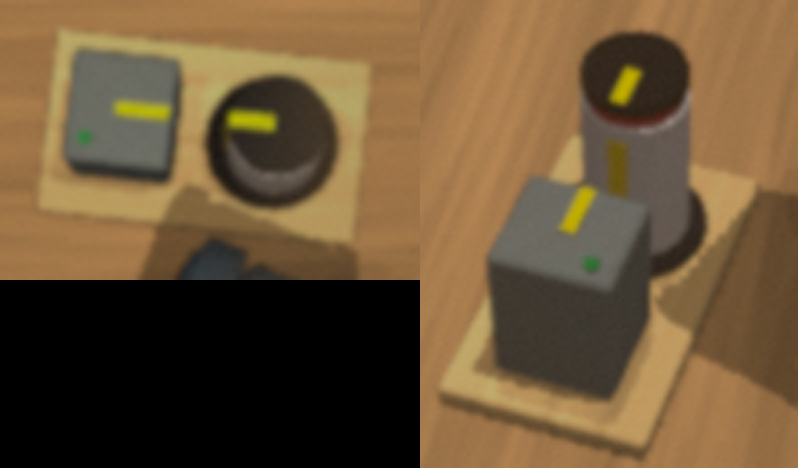

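Lid line (275,124)→(228,119) is parallel to the reader line and points at the block, and the stripe shows facing it at (617,165). Heading is good. Now I'll press the lid with closed fingers, starting from just above it.

```bash
python3 -m jog '{"linear":[[50,0,0],[50,0,0],[49,0,0],[0,0,-30],[0,0,-25],[0,0,-20],[0,0,-12],[0,0,-6],[0,0,0]],"turn":[0,0,0,0,0,0,0,0,0]}'
python3 -m jog '{"linear":[[0,0,-2],[0,0,-2],[0,0,-2],[0,0,-2],[0,0,0]],"turn":[0,0,0,0,0]}'
python3 -m jog '{"linear":[[0,0,-1],[0,0,-1],[0,0,0]],"turn":[0,0,0]}'
python3 -m jog '{"linear":[[0,0,-1],[0,0,-1],[0,0,0]],"turn":[0,0,0]}'
```

```text
t: 21.6
tcp_pos: [0.5169, -0.0283, 0.3096]
tool_rot: [0.55, 0.835, 0.0, 0.0]
force: [0.0, 0.2, 0.1]
finger_gap: -0.001
gripper_force: 0.0
t: 22.22
tcp_pos: [0.5165, -0.0283, 0.3016]
tool_rot: [0.55, 0.835, -0.0, -0.0]
force: [0.3, -0.4, 0.1]
finger_gap: 0.002
gripper_force: 0.0
t: 22.6
tcp_pos: [0.5165, -0.0283, 0.2996]
tool_rot: [0.55, 0.835, -0.0, -0.0]
force: [0.0, 0.3, -0.2]
finger_gap: -0.0
gripper_force: 0.0
t: 22.98
tcp_pos: [0.5166, -0.0283, 0.2981]
tool_rot: [0.55, 0.835, 0.0, 0.0]
force: [-0.5, 0.1, 3.9]
finger_gap: -0.004
gripper_force: 2.4
```

```bash
python3 -m jog '{"linear":[[0,0,-1],[0,0,-1],[0,0,-1],[0,0,0]],"turn":[0,0,0,0]}'
python3 -m jog '{"linear":[[0,0,-1],[0,0,-1],[0,0,0]],"turn":[0,0,0]}'
python3 -m jog '{"linear":[[0,0,-1],[0,0,0]],"turn":[0,0]}'
```

```text
t: 23.48
tcp_pos: [0.5166, -0.0283, 0.2951]
tool_rot: [0.55, 0.835, 0.0, 0.0]
force: [-0.9, -1.1, 4.8]
finger_gap: 0.003
gripper_force: 2.5
t: 23.85
tcp_pos: [0.5166, -0.0283, 0.293]
tool_rot: [0.55, 0.835, 0.0, 0.0]
force: [-1.3, 1.1, 4.6]
finger_gap: 0.001
gripper_force: 2.5
t: 24.1
tcp_pos: [0.5166, -0.0283, 0.292]
tool_rot: [0.55, 0.835, 0.0, 0.0]
force: [-1.6, 0.8, 5.5]
finger_gap: 0.001
gripper_force: 2.5
```

```bash
python3 -m jog '{"linear":[[0,0,-0.5],[0,0,0]],"turn":[0,0]}'
python3 -m jog '{"linear":[[0,0,-0.5],[0,0,0]],"turn":[0,0]}'
python3 -m jog '{"linear":[[0,0,-0.5],[0,0,0]],"turn":[0,0]}'
```

```text
t: 24.35
tcp_pos: [0.5166, -0.0283, 0.2915]
tool_rot: [0.55, 0.835, 0.0, 0.0]
force: [-1.1, 0.1, 4.4]
finger_gap: 0.001
gripper_force: 2.6
t: 24.6
tcp_pos: [0.5166, -0.0282, 0.2914]
tool_rot: [0.55, 0.835, 0.0, 0.0]
force: [-1.9, -0.2, 8.1]
finger_gap: -0.002
gripper_force: 4.2
t: 24.85
tcp_pos: [0.5166, -0.0282, 0.2914]
tool_rot: [0.55, 0.835, 0.0, 0.0]
force: [-3.1, 1.0, 12.3]
finger_gap: -0.005
gripper_force: 5.9
```

The force is climbing with the tool stopped at z 0.2914, which matches a home lid (0.118 + 0.173). One small push more, then retreat and look.

```bash
python3 -m jog '{"linear":[[0,0,-0.7],[0,0,0]],"turn":[0,0]}'
python3 -m jog '{"linear":[[0,0,3],[0,0,10],[0,0,30],[0,0,40],[-30,0,30],[-60,0,0],[-60,0,0],[0,0,0],[0,0,0]],"turn":[0,0,0,0,0,0,0,0,0]}'
python3 - <<'E'
from h import *
a=snapshot("top")[210:280,270:375,::-1]; b=snapshot("side")[200:330,260:365,::-1]
a=cv2.resize(a,None,fx=4,fy=4,interpolation=cv2.INTER_CUBIC); b=cv2.resize(b,None,fx=3.6,fy=3.6,interpolation=cv2.INTER_CUBIC)
c=np.zeros((468,420+378,3),np.uint8);c[:280,:420]=a;c[:,420:]=b;cv2.imwrite("pics/g1.png",c)
E
```

```text
t: 25.1
tcp_pos: [0.5166, -0.0282, 0.2913]
tool_rot: [0.55, 0.835, 0.0, 0.001]
force: [-3.9, 1.0, 16.7]
finger_gap: -0.0
gripper_force: 8.2
t: 26.22
tcp_pos: [0.3671, -0.0286, 0.4031]
tool_rot: [0.551, 0.835, 0.0, 0.001]
force: [0.2, -0.8, 0.4]
finger_gap: 0.002
gripper_force: 0.0
```

View pics/g1.png

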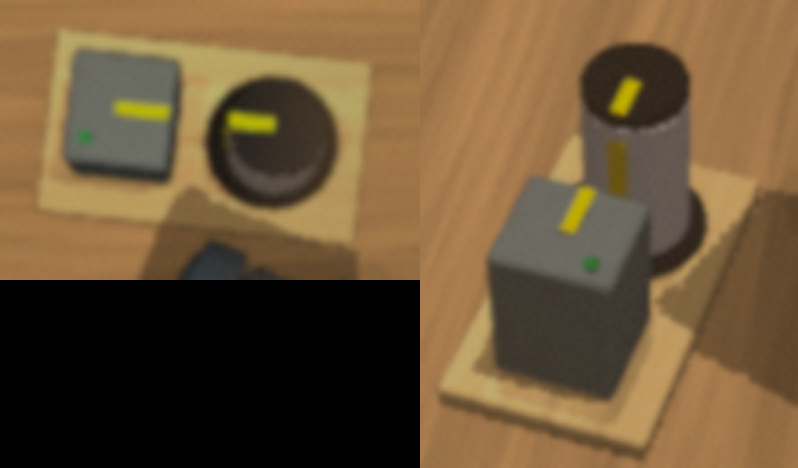

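No red shows under the lid (635,125). The lid line (276,126)→(228,121) is parallel to the reader line, and the canister stands centred on the pad.

```bash
python3 -c "
from station import *
print(sign_off())"
```

```text
the job is handed in; nothing more can be done
None
```

I handed the job in at about 26 s; no verdict came back. In the last pictures the canister stands centred on the pad with its yellow stripe facing the reader block, and the lid is home with no red showing. The wrist read at most about 17 N while pressing, and I never moved near the other objects.

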